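# Copy the angle of a clamped guide arm with the locking bevel on a lab positioning board

## Task

On the white positioning board, copy the angle of the clamped left arm to the free right arm: push the bevel carriage by its handle along the rail until the blade swings round and is pressed flush along the clamped arm, and press the lock button on the blade's pivot right down. Then push the carriage with the locked blade the other way until it has turned the right arm flush and is pressed snugly against it. Press both times firmly but gently, about 8 N and never as much as 20 N, keep hands off the two arms, leave the bottles and beaker alone, and let go.

Things in the scene. Friction and masses are not known exactly. Their poses are not given: they have to be found in the camera images.
- board: fixed white board 240 x 460 x 12 mm; origin on its underside (board from x = -130 to 110 mm, y = -230 to 230), x away from the rail side, y along the aluminium rail (+y to the clamped arm, left as seen from the robot), z up. The rail (18 mm wide, 440 long) lies at x = -98 mm. Left, right and lean below are in this frame
- carriage: aluminium carriage, 62 mm along the rail, its top 36 mm above its origin; slides only along board y, friction about 2 N, travel 170 mm to either side of the board's middle. Origin on the blade's pivot at board-top level (board x = -45, z = 12 mm); axes as the board. A grey handle stands on it
- handle_top (a point): centre of the top of the carriage's upright grey handle, a block 22 mm wide along the rail, 34 mm across it and 50 mm tall, 86 mm above the carriage origin at carriage x = -53 mm; to be pushed on its flat sides or gripped; axes as the board
- blade: dark steel bevel blade pivoted about z on the carriage: straight bar 8 mm thick, 14 high, from 22 mm behind its pivot to 138 ahead, 2 to 16 mm above the board. Origin on the pivot at board-top level, x along the blade; yaw relative to the board is its lean (+ to the left). Pivot friction 0.02 N m unlocked. Starts leaning further left than the clamped arm
- blade_tip (a point): top of the blade's free end, 138 mm from its pivot; axes as the blade
- lock_top (a point): centre of the flat top of the round black lock button (26 mm across) above the blade's pivot, 54 mm above the carriage origin when up, 53 mm from the handle's centre. Pressing takes about 8 N; it bottoms after 5 mm, stays down and clamps the blade to the carriage
- lock (a joint): travel of the lock button, m: 0 up (free), about 0.005 fully down (blade clamped)
- master: the left, clamped dark steel arm to copy: straight bar 12 mm thick, 14 high, small bright square stud near its end, from 25 mm behind its pivot to 130 ahead, 2 to 16 mm above the board. Origin on its pivot at board-top level, board x = -45, y = 160 mm; x along the arm; its yaw relative to the board varies. The blade bears on its right side: when flush, blade pivot 10 mm from the arm's centre line
- master_tip (a point): top of the clamped arm's free end, 130 mm from its pivot; axes as the arm
- stop: the right, free dark steel arm to be set: bar as the clamped one, without stud. Origin on its pivot at board-top level, board x = -45, y = -160 mm; x along the arm. Its pivot (friction 0.035 N m) stays where put; starts leaning further left than the clamped arm. The blade bears on its left side: when flush, blade pivot 10 mm from the arm's centre line
- stop_tip (a point): top of the free arm's free end, 130 mm from its pivot; axes as the arm
- reagent_bottle: glass bottle with blue cap, 60 mm across, 120 mm tall, left of the board; origin under its centre; leave alone
- beaker: small glass beaker 64 mm across, 75 mm tall, beyond the board; origin under its centre; leave alone
- jar: clear jar with white lid, 56 mm across, 80 mm tall, right of the board; origin under its centre; leave alone

How it is judged (in metres and radians):
On the way, in this order (a step that is already met when the one before it is completed fails the run):
1. the unlocked blade is pressed flush along the clamped left arm (within 1.1 degrees, with more than 3 N) (angle between the x axis of blade and the x axis of master, either way round below 0.02 rad and contact force between blade and master above 3 N and value of joint lock below 0.002 m), for 0.2 s.
2. the lock button is pressed down with the blade still parallel to the clamped arm (within 1.1 degrees) (value of joint lock above 0.004 m and angle between the x axis of blade and the x axis of master, either way round below 0.02 rad), for 0.2 s.
3. the locked blade is pressed flush against the right arm (within 1.1 degrees, with more than 3 N) (value of joint lock above 0.004 m and angle between the x axis of blade and the x axis of stop, either way round below 0.02 rad and contact force between blade and stop above 3 N), for 0.2 s.
At the end, for the whole second after the job is handed in: the right arm stands parallel to the clamped left arm and to the bevel blade, each within 1.7 degrees; the lock button is still down; carriage and arm are at rest (angle between the x axis of stop and the x axis of master, either way round below 0.03 rad and angle between the x axis of stop and the x axis of blade, either way round below 0.03 rad and value of joint lock above 0.004 m and linear speed of carriage below 0.01 m/s and angular speed of stop below 0.05 rad/s); the robot touches nothing.
It fails at once if the blade is pressed on the clamped arm with 20 N or more (contact force between blade and master above 20 N).
It fails at once if the blade is pressed on the right arm with 20 N or more (contact force between blade and stop above 20 N).
It fails at once if the robot touches the clamped arm or the right arm (contact force between any of the arm, the fingers and master above 0.5 N or contact force between any of the arm, the fingers and stop above 0.5 N).
It fails at once if the reagent bottle, the beaker or the jar is moved by more than 15 mm (distance of any of reagent_bottle, beaker, jar from where it was at the start of the episode above 0.015 m).
It also fails if it takes over 72 s, if anything falls off the work surface, if the arm or the gripper's body presses on something with over 40 N, if the wrist force passes 120 N, or if a joint passes its speed limit or range.

## Robot

A 6-joint arm with a two-finger parallel gripper is mounted at the origin on the work surface. World frame = base frame: x ahead of the robot, y to its left, z up, the work surface at z = 0. Lengths are in mm, angles in rad, forces in N, time in s.
With the tool pointing down it reaches from about 275 to 1000 mm from the base axis. Payload 8.4 kg.
Tool frame: the origin (TCP) lies at the very end of the fingers, on their centre line; the grasp point (between the pads) lies 19 mm behind it; z points along the fingers, x is the direction in which the jaws open and shut, and the axes are right-handed (so a half turn about z gives the same grasp; the last joint's range is limited). The gripper opens to 85 mm and grips with 20 to 120 N. Pads are 22 mm wide; open, the fingers measure 114 mm over their backs; the gripper's body (76 mm by 85 mm) begins 54 mm behind the grasp point. The pads swing forward as they close: fully open they stand 13 mm farther back than shut.
Start: joints at [-1.109, 0.353, 1.633, -0, 1.155, -0.002], TCP at [279.593, -558.977, 231.281] pointing down, gripper open.
Joint ranges: [-2.63, 2.63], [-0.92, 2.1], [0.06, 2.66], [-1.3, 4.44], [0, 2.69], [-3.02, 3.02]. Speed limits (rad/s): [2.22, 2.22, 2.79, 3.14, 3.14, 3.14].

## Interface

Orientations are given as [roll, pitch, yaw] about the fixed x, y, z axes, in that order (R = Rz(yaw) Ry(pitch) Rx(roll)).
In Python, from rig import sense, grab_frame, calibration, sign_off gives the robot as it stands.
- The arm moves only by the tool servo_tool, never from a script. Its argument "series" is one flat list of numbers, 4 for each row, row after row: the shift along the world's x, y, z in m, then the turn about the world's z in degrees. In form: [x, y, z, yaw, x, y, z, yaw, ...]. A call has 1 to 8 rows; each row shifts and turns the commanded pose from where the row before left it; what a row does not reach is not made up. A row lasts 1/12 s, in which the tool goes at most 41.7 mm and 7.16 degrees, less where a joint would pass 70% of its speed; a pose out of reach is approached as far as the arm can. A call is refused whole if a number of a shift passes 0.0417 or a number of a turn 7.16, either way. A call with a gripper value outside its range is refused whole. "gripper" is the finger opening in m, from 0 to 0.0854, set as the call begins (left out, the last holds). The fingers move at their own pace and stop on an object; "newtons" is the grip in N (left out, the last holds). Time passes only in rows, so rows that do not move let the fingers close. It gives the time, the measured TCP pose, the force and the opening at its end, in the units of the state.
- sense(): the state, without advancing time (a new reading comes with each control period).
- grab_frame(name): name is "scene" or "top"; returns the picture (420x560x3 uint8, blue, green, red); there is no depth.
- calibration(name): a dict with "fx", "fy", "cx", "cy" (pixels), "rvec" (rotation vector, rad) and "tvec" (3), from world to camera coordinates, as OpenCV has them. Camera axes: x right, y down, z forward; pixel columns grow to the right and rows downward; lengths in mm; the calibration is good to about 2 mm. A picture is of the moment at which its call begins. calibration takes no time and is no camera call.
- sign_off(): hands the job in, once; it reports no verdict.
The state is a dict: "clock": time; "qpos": joint angles; "qvel": joint speeds; "joint_efforts": joint torques, N m; "eef_pos": TCP position; "tcp_rot": TCP orientation; "contact_force": force on the tool from outside, world axes, zero at the start; "wrist_torque": the same for the moment, N m; "opening": opening from 0.0 (shut) to 1.0 (fully open).
Only numpy, scipy, OpenCV 4.12 (cv2) and the standard library are available. Lean on these libraries where they do the work, as an engineer would, in place of code of your own. Each camera call takes 0.05 s, during which the arm holds its last target. There are 200 camera calls.

## Working session

There is one attempt and no reset: what is moved stays moved. The work goes in short steps, Python scripts to look and compute and a tool call to move; the robot and the scene stay as the last step left them, time stands still between calls to the robot, and variables do not carry over. Pictures are saved under pics/ and viewed, about 8 in all and at most 12, crops included, and the job is handed in when it is done.

Besides the shell and the picture viewer there is one more tool, called after "Request:" as name(argument=value, ...), one argument or row to a line, values as JSON. servo_tool: Moves the arm, as the interface text tells. Its arguments: {"type":"object","properties":{"series":{"type":"array"},"gripper":{"type":"number"},"newtons":{"type":"number"}},"required":["series"]}

```bash
mkdir -p pics
cat > h.py <<'E'
from rig import *
import cv2, numpy as np
def cal(n):
    c=calibration(n);K=np.array([[c['fx'],0,c['cx']],[0,c['fy'],c['cy']],[0,0,1.]]);return K,np.array(c['rvec'],float).ravel(),np.array(c['tvec'],float).ravel()
def proj(n,P):
    K,r,t=cal(n);return cv2.projectPoints(np.array(P,float).reshape(-1,1,3),r,t,K,None)[0].reshape(-1,2)
def ray(n,uv,z):
    K,r,t=cal(n);R=cv2.Rodrigues(r)[0];C=-R.T@t;out=[]
    for u,v in np.reshape(uv,(-1,2)):
        d=R.T@np.linalg.inv(K)@[u,v,1];out.append(C+d*(z-C[2])/d[2])
    return np.array(out)
def snap(n,f,crop=None,s=1):
    im=grab_frame(n)
    if crop: im=im[crop[1]:crop[3],crop[0]:crop[2]]
    cv2.imwrite('pics/'+f,cv2.resize(im,None,fx=s,fy=s,interpolation=cv2.INTER_CUBIC))
E
python3 -c "
from h import *
print(sense());snap('scene','s1.png');snap('top','t1.png',None,1.42)"
```

```text
{'clock': 0.0, 'qpos': array([-1.10939903e+00,  3.53648935e-01,  1.63414583e+00, -3.88824800e-05,
        1.15515927e+00, -2.39013209e-03]), 'qvel': array([-0.00095593, -0.00088916, -0.00074729, -0.00119283,  0.00161657,
       -0.00185656]), 'joint_efforts': array([-3.68285109e-04, -6.05257559e+01, -3.42063260e+01, -6.59568127e-05,
        9.59810510e-03,  7.72760177e-05]), 'eef_pos': array([ 279.37234475, -558.56038676,  230.55616715]), 'tcp_rot': array([ 3.14156036e+00,  1.36146535e-03, -1.10699319e+00]), 'contact_force': array([ 0.00580459, -0.11581565, -0.54402987]), 'wrist_torque': array([ 0.03398483,  0.01328726, -0.03932433]), 'opening': 1.0006056271693864}
```

View pics/t1.png

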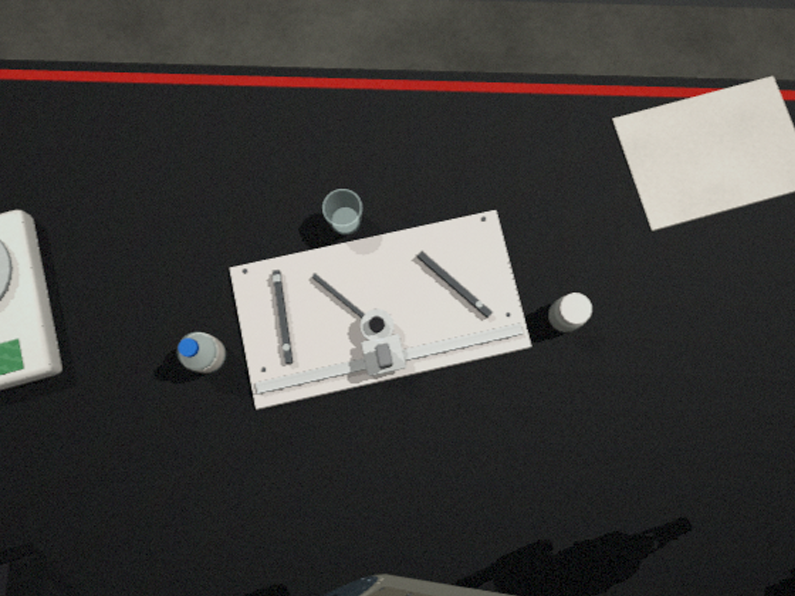

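View pics/s1.png

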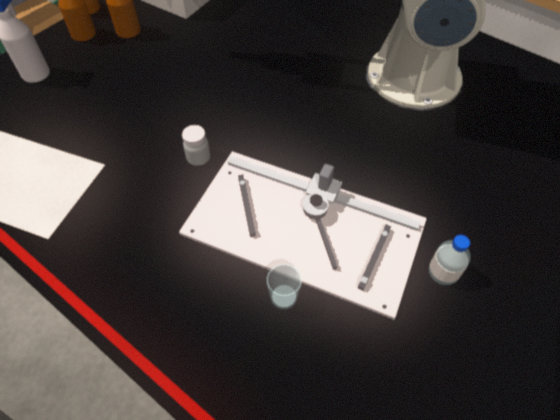

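The pictures show the board with corners in the top view at (230,267), (497,210), (531,347) and (256,409), and the carriage near its middle. The handle top is at (383,355) and the lock at (376,324). The left arm tip is at (277,272), the blade tip at (314,276), and the right arm runs (490,315)→(419,254).

```bash
cat > fit.py <<'E'
from h import *
from scipy.optimize import least_squares
B=np.array([[110,230],[110,-230],[-130,-230],[-130,230]],float)
T=np.array([[230,267],[497,210],[531,347],[256,409]])/1.42
S=np.array([[395,312],[182,232],[233,155],[425,219]],float)
def w(p,P):
    P=np.reshape(P,(-1,3));c,s=np.cos(p[2]),np.sin(p[2]);return np.c_[p[0]+c*P[:,0]-s*P[:,1],p[1]+s*P[:,0]+c*P[:,1],P[:,2]]
f=lambda p:np.r_[(proj('top',w(p,np.c_[B,[12]*4]))-T).ravel(),(proj('scene',w(p,np.c_[B,[12]*4]))-S).ravel()]
r=least_squares(f,[600,0,0.1]);p=r.x
def tob(P):
    d=P[:,:2]-p[:2];c,s=np.cos(p[2]),np.sin(p[2]);return np.c_[c*d[:,0]+s*d[:,1],-s*d[:,0]+c*d[:,1]]
E
python3 -c "
from fit import *
print(p,np.round(r.fun,1))
t=lambda uv,z:np.round(tob(ray('top',np.array(uv)/1.42,z)),1).tolist()
print('master',t([[277,272],[288,362]],28));print('blade tip',t([[314,276]],28));print('stop',t([[419,254],[490,315]],28))
print('lock',t([[376,324]],66),'handle',t([[383,355]],98))
print('scene lock',tob(ray('scene',[[316,203]],66)),'handle',tob(ray('scene',[[327,170]],98)), 'mtip',tob(ray('scene',[[363,286],[387,228]],28)))
print('caps etc', ray('top',np.array([[188,348],[570,312],[343,210]])/1.42,80))
"
```

```text
[5.76165017e+02 5.46691965e+01 2.52041070e-01] [-1.2  0.7 -1.  -0.6  0.4 -0.2 -0.5  0.7  0.8  4.2 -3.4 -1.  -1.4 -4.8
  1.7 -2.5]
master [[81.3, 150.2], [-67.8, 161.4]]
blade tip [[61.2, 92.3]]
stop [[59.1, -84.4], [-65.9, -173.9]]
lock [[-44.5, 10.3]] handle [[-97.7, 10.2]]
scene lock [[-32.07567229  13.99111522]] handle [[-95.40814646  11.23602142]] mtip [[ 84.39236583 156.01859767]
 [-57.88522638 161.22543778]]
caps etc [[ 483.1210327   341.16505485   80.        ]
 [ 555.81886529 -248.00855097   80.        ]
 [ 710.50975066  111.82723111   80.        ]]
```

Request:
servo_tool(
  series=[0.011, 0.033, 0, -1.5, 0.011, 0.033, 0, -1.5, 0.011, 0.033, 0, -1.5, 0.011, 0.033, 0, -1.5, 0.011, 0.033, 0, -1.5, 0.011, 0.033, 0, -1.5, 0.011, 0.033, 0, -1.5, 0.011, 0.033, 0, -1.6],
  gripper=0.06,
  newtons=30,
)

```text
clock: 0.77
eef_pos: [367.6, -293.3, 231.1]
tcp_rot: [3.141, 0.0, -1.32]
contact_force: [0.4, -0.5, -0.4]
opening: 0.702
```

Request:
servo_tool(
  series=[0.011, 0.033, 0, 0, 0.011, 0.033, 0, 0, 0.011, 0.033, 0, 0, 0.011, 0.033, 0, 0, 0.011, 0.033, 0, 0, 0.011, 0.033, 0, 0, 0.011, 0.033, 0, 0, 0.011, 0.033, -0.01, 0],
)

```text
clock: 1.43
eef_pos: [456.7, -29.3, 222.5]
tcp_rot: [-3.139, -0.001, -1.318]
contact_force: [1.3, -0.5, -0.8]
opening: 0.701
```

Request:
servo_tool(
  series=[0.012, 0.032, -0.01, 0, 0.011, 0.032, -0.01, 0, 0, 0.005, -0.03, 0, 0, 0.002, -0.02, 0, 0, 0, 0, 0, 0, 0, 0, 0],
)

```text
clock: 1.93
eef_pos: [477.6, 40.1, 150.6]
tcp_rot: [3.139, 0.0, -1.318]
contact_force: [0.3, -0.6, -0.4]
opening: 0.704
```

```bash
python3 -c "
from h import *
s=sense();print(s['clock'],s['eef_pos'],s['tcp_rot'],s['contact_force'])
snap('top','t2.png',(150,130,400,300),3);snap('scene','s2.png',(170,60,450,320),2.5)"
```

```text
1.9333 [477.59614045  40.06219718 150.59070694] [ 3.13861341e+00  4.62552819e-04 -1.31766356e+00] [ 0.27272686 -0.58628437 -0.396919  ]
```

View pics/s2.png

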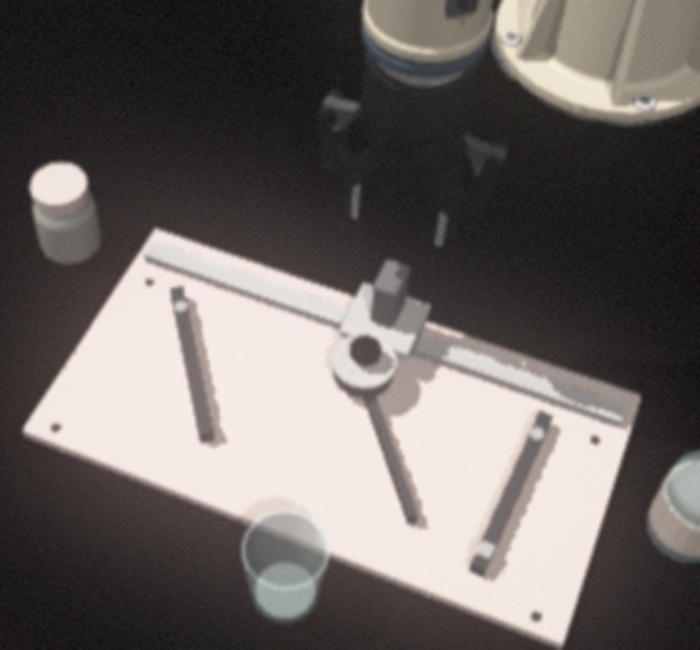

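View pics/t2.png

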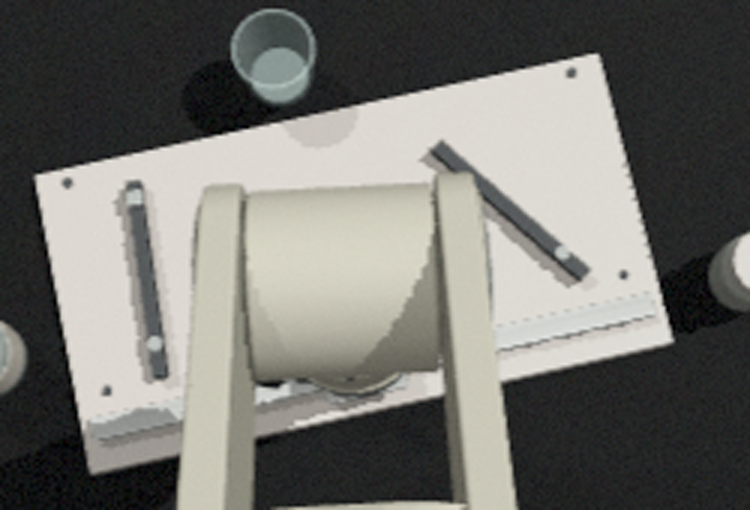

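The scene view shows the open fingers straddling the line above the handle, whose top is at (397,268) in the crop. The top view is hidden by the arm. The board corners agree with the fit, so I go down and grip.

Request:
servo_tool(
  series=[0.001, 0, -0.02, 0, 0, 0, -0.02, 0, 0, 0, -0.02, 0, 0, 0, -0.015, 0, 0, 0, -0.01, 0, 0, 0, 0, 0],
)

```text
clock: 2.53
eef_pos: [479.3, 39.5, 65.8]
tcp_rot: [3.141, 0.0, -1.319]
contact_force: [-0.4, -0.3, -0.1]
opening: 0.702
```

Request:
servo_tool(
  series=[0, 0, 0, 0, 0, 0, 0, 0, 0, 0, 0, 0, 0, 0, 0, 0, 0, 0, 0, 0, 0, 0, 0, 0],
  gripper=0.015,
  newtons=25,
)

```text
clock: 3.03
eef_pos: [480.5, 40.0, 67.5]
tcp_rot: [-3.14, -0.0, -1.318]
contact_force: [-0.9, -1.5, 7.3]
opening: 0.251
```

Request:
servo_tool(
  series=[-0.003, 0.0116, 0, 0, -0.003, 0.0116, 0, 0, -0.003, 0.0116, 0, 0, -0.003, 0.0116, 0, 0, -0.003, 0.0116, 0, 0, -0.003, 0.0116, 0, 0, -0.003, 0.0116, 0, 0, -0.003, 0.0116, 0, 0],
)

```text
clock: 3.7
eef_pos: [456.7, 133.4, 67.5]
tcp_rot: [-3.139, -0.0, -1.318]
contact_force: [2.0, -2.7, 3.3]
opening: 0.255
```

Request:
servo_tool(
  series=[-0.001, 0.004, 0, 0, -0.001, 0.004, 0, 0, -0.001, 0.004, 0, 0, -0.001, 0.004, 0, 0, -0.001, 0.004, 0, 0, -0.001, 0.003, 0, 0, 0, 0, 0, 0, 0, 0, 0, 0],
)

```text
clock: 4.37
eef_pos: [450.8, 156.6, 67.5]
tcp_rot: [-3.139, 0.001, -1.318]
contact_force: [-0.9, 2.0, 6.8]
opening: 0.252
```

```bash
python3 -c "
from fit import *
s=sense();print(s['clock'],tob(s['eef_pos'][None]),s['contact_force'])
snap('scene','s3.png',(170,60,450,320),2.5);snap('top','t3.png',(130,130,400,310),2.9)"
```

```text
4.3667 [[-95.95389521 129.92697377]] [-0.85963589  2.01281231  6.79854946]
```

View pics/s3.png

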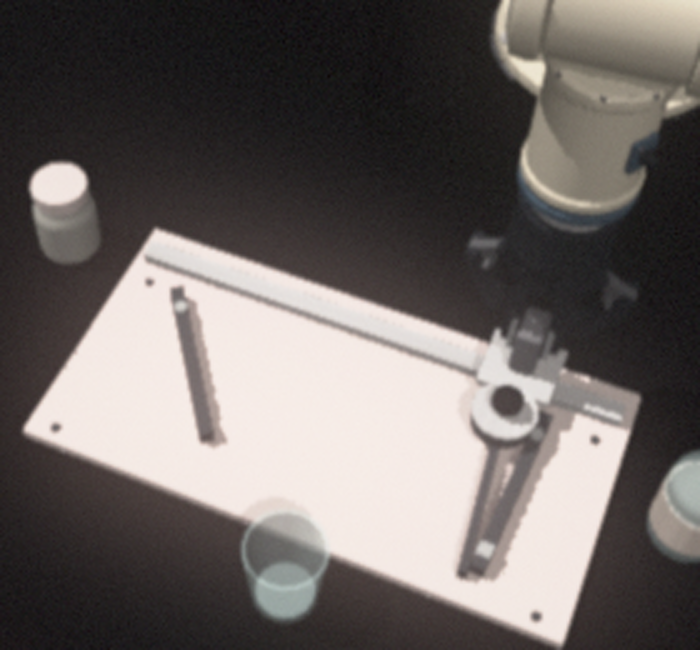

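The blade tip rests on the clamped arm near (468,570), with a narrow wedge left between the bars and about 20 mm to go. I close in slowly.

Request:
servo_tool(
  series=[-0.0005, 0.002, 0, 0, -0.0005, 0.002, 0, 0, -0.0005, 0.002, 0, 0, -0.0005, 0.002, 0, 0, -0.0005, 0.002, 0, 0, -0.0005, 0.002, 0, 0, -0.0005, 0.001, 0, 0, 0, 0, 0, 0],
)

```text
clock: 5.13
eef_pos: [447.6, 169.4, 67.5]
tcp_rot: [-3.138, 0.0, -1.318]
contact_force: [1.1, 0.5, 5.1]
opening: 0.255
```

Request:
servo_tool(
  series=[0, 0.0005, 0, 0, 0, 0.0005, 0, 0, -0.0003, 0.0005, 0, 0, 0, 0.0005, 0, 0],
)

```text
clock: 5.47
eef_pos: [447.2, 171.1, 67.5]
tcp_rot: [-3.139, 0.0, -1.318]
contact_force: [0.6, -1.9, 7.2]
opening: 0.253
```

Request:
servo_tool(
  series=[-0.0002, 0.0005, 0, 0, -0.0001, 0.0005, 0, 0, -0.0001, 0.0005, 0, 0],
)

```text
clock: 5.72
eef_pos: [446.8, 172.5, 67.5]
tcp_rot: [-3.139, 0.0, -1.318]
contact_force: [1.9, -2.2, 6.0]
opening: 0.251
```

Request:
servo_tool(
  series=[-0.0001, 0.0005, 0, 0, -0.0001, 0.0005, 0, 0],
)

```text
clock: 5.88
eef_pos: [446.5, 173.5, 67.5]
tcp_rot: [-3.139, 0.0, -1.318]
contact_force: [1.3, -2.1, 7.5]
opening: 0.257
```

Request:
servo_tool(
  series=[-0.0001, 0.0005, 0, 0, -0.0002, 0.0005, 0, 0],
)

```text
clock: 6.05
eef_pos: [446.3, 174.6, 67.5]
tcp_rot: [-3.139, 0.0, -1.318]
contact_force: [1.3, -2.0, 6.7]
opening: 0.258
```

Request:
servo_tool(
  series=[-0.0001, 0.0005, 0, 0, 0, 0, 0, 0],
)

```text
clock: 6.22
eef_pos: [446.2, 175.1, 67.5]
tcp_rot: [-3.139, 0.0, -1.318]
contact_force: [1.0, -1.3, 7.1]
opening: 0.25
```

Request:
servo_tool(
  series=[-0.0001, 0.0005, 0, 0, -0.0001, 0.0005, 0, 0],
)

```text
clock: 6.38
eef_pos: [445.9, 176.0, 67.5]
tcp_rot: [-3.139, -0.0, -1.318]
contact_force: [2.9, -6.5, 7.4]
opening: 0.249
```

Request:
servo_tool(
  series=[-0.0001, 0.0005, 0, 0, -0.0001, 0.0003, 0, 0],
)

```text
clock: 6.55
eef_pos: [445.9, 176.0, 67.5]
tcp_rot: [-3.139, -0.001, -1.317]
contact_force: [5.2, -12.3, 7.3]
opening: 0.252
```

Request:
servo_tool(
  series=[0, 0, 0, 0, 0, 0, 0, 0, 0, 0, 0, 0, 0, 0, 0, 0],
)

```text
clock: 6.88
eef_pos: [445.9, 176.0, 67.5]
tcp_rot: [-3.139, -0.001, -1.318]
contact_force: [3.5, -9.3, 7.2]
opening: 0.254
```

```bash
python3 -c "
from fit import *
s=sense();print(s['clock'],tob(s['eef_pos'][None]),s['contact_force'],s['wrist_torque'])
snap('scene','s4.png',(300,180,440,320),4.2)"
```

```text
6.8833 [[-95.90142075 149.97314493]] [ 3.4796028  -9.3265258   7.20661497] [-1.28266674 -0.43207103 -0.19784449]
```

View pics/s4.png

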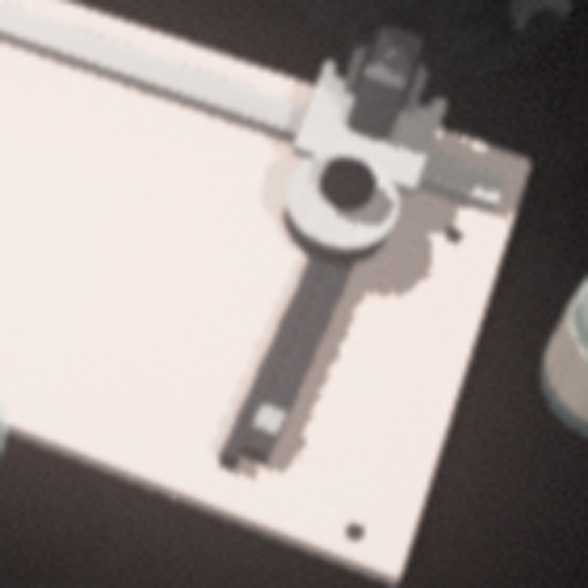

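The blade lies flush along the clamped arm with no wedge visible, the carriage is at y = 150.0 as the geometry predicts, and the push force is steady. Now let go and move to the button.

Request:
servo_tool(
  series=[0, 0, 0, 0, 0, 0, 0, 0, 0, 0, 0, 0, 0, 0, 0, 0, 0, 0, 0.01, 0, 0, 0, 0.02, 0, 0, 0, 0.02, 0, 0, 0, 0.02, 0],
  gripper=0.045,
)

```text
clock: 7.6
eef_pos: [444.1, 176.6, 137.5]
tcp_rot: [3.141, -0.0, -1.318]
contact_force: [1.1, 0.0, 0.2]
opening: 0.522
```

Request:
servo_tool(
  series=[0.0123, 0.0032, 0, 0, 0.0123, 0.0032, 0, 0, 0.0123, 0.0032, 0, 0, 0.0123, 0.0032, 0, 0, 0, 0, 0, 0, 0, 0, 0, 0, 0, 0, 0, 0, 0, 0, 0, 0],
  gripper=0,
)

```text
clock: 8.27
eef_pos: [492.6, 189.2, 136.3]
tcp_rot: [3.141, -0.0, -1.318]
contact_force: [-1.0, 1.3, 0.2]
opening: -0.002
```

```bash
python3 -c "
from fit import *
s=sense();print(s['clock'],s['eef_pos'],tob(s['eef_pos'][None]),s['contact_force'])
snap('scene','s5.png',(300,180,440,320),4.2)"
```

```text
8.2667 [492.62089227 189.16111343 136.28599937] [[-47.36484811 151.07702583]] [-1.03368734  1.30632579  0.22934396]
```

View pics/s5.png

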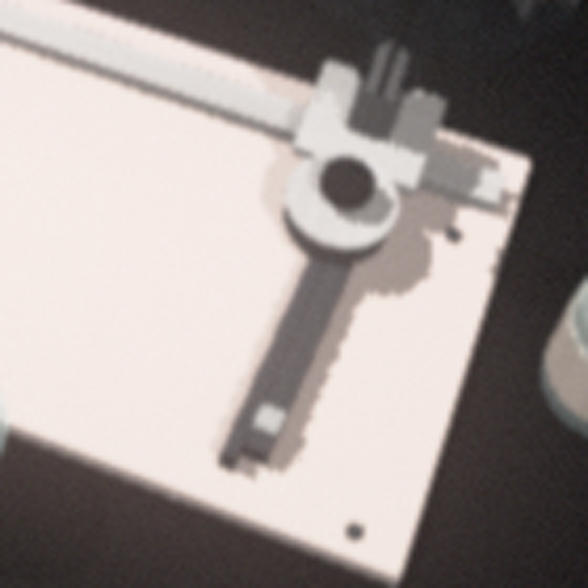

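The blade has not moved, and the closed fingers hang above the carriage. I correct by +2.5 mm in x and go down to the button.

Request:
servo_tool(
  series=[0.0025, -0.0005, -0.02, 0, 0, 0, -0.02, 0, 0, 0, -0.015, 0, 0, 0, -0.008, 0, 0, 0, -0.002, 0, 0, 0, -0.001, 0, 0, 0, -0.001, 0, 0, 0, 0, 0],
)

```text
clock: 8.98
eef_pos: [496.5, 189.1, 69.9]
tcp_rot: [-3.141, 0.0, -1.318]
contact_force: [0.6, 0.4, 0.8]
opening: 0.004
```

Request:
servo_tool(
  series=[0, 0, -0.001, 0, 0, 0, -0.001, 0, 0, 0, -0.001, 0, 0, 0, -0.001, 0],
)

```text
clock: 9.32
eef_pos: [496.3, 189.0, 65.6]
tcp_rot: [-3.141, 0.0, -1.318]
contact_force: [-1.9, 0.1, 7.1]
opening: 0.0
```

Request:
servo_tool(
  series=[0, 0, -0.001, 0, 0, 0, -0.001, 0, 0, 0, -0.001, 0],
)

```text
clock: 9.57
eef_pos: [496.3, 189.0, 62.8]
tcp_rot: [-3.141, 0.0, -1.318]
contact_force: [-1.7, -1.1, 7.5]
opening: -0.007
```

Request:
servo_tool(
  series=[0, 0, -0.0005, 0, 0, 0, -0.0005, 0, 0, 0, -0.0005, 0],
)

```text
clock: 9.82
eef_pos: [496.3, 189.0, 61.3]
tcp_rot: [-3.141, 0.0, -1.318]
contact_force: [-2.1, -0.5, 7.6]
opening: -0.003
```

Request:
servo_tool(
  series=[0, 0, -0.0005, 0, 0, 0, -0.0005, 0],
)

```text
clock: 9.98
eef_pos: [496.4, 189.0, 60.7]
tcp_rot: [-3.141, 0.0, -1.318]
contact_force: [-4.6, -0.8, 19.5]
opening: 0.004
```

Request:
servo_tool(
  series=[0, 0, -0.0005, 0, 0, 0, 0, 0, 0, 0, 0, 0, 0, 0, 0, 0],
)

```text
clock: 10.32
eef_pos: [496.4, 189.1, 60.7]
tcp_rot: [-3.141, 0.0, -1.318]
contact_force: [-4.3, -2.9, 18.4]
opening: 0.001
```

The button bottomed: force rose to about 19 N at 5 mm travel. Raise, and return to the handle.

Request:
servo_tool(
  series=[0, 0, 0.005, 0, 0, 0, 0.015, 0, 0, 0, 0.025, 0, 0, 0, 0.03, 0, -0.013, -0.0035, 0, 0, -0.013, -0.0035, 0, 0, -0.013, -0.0035, 0, 0, -0.0115, -0.003, 0, 0],
  gripper=0.055,
)

```text
clock: 10.98
eef_pos: [444.7, 175.2, 134.4]
tcp_rot: [-3.142, -0.0, -1.318]
contact_force: [-0.2, 0.9, -0.2]
opening: 0.643
```

Request:
servo_tool(
  series=[0, 0, 0, 0, 0, 0, 0, 0, 0, 0, 0, 0, 0, 0, 0, 0],
)

```text
clock: 11.32
eef_pos: [446.5, 175.7, 134.3]
tcp_rot: [-3.141, 0.0, -1.318]
contact_force: [0.6, -0.7, 0.1]
opening: 0.643
```

```bash
python3 -c "
from fit import *
s=sense();print(s['clock'],s['eef_pos'],tob(s['eef_pos'][None]),s['contact_force'])
snap('scene','s6.png',(300,180,440,320),4.2)"
```

```text
11.3167 [446.45964078 175.71232572 134.34082024] [[-95.42152789 149.56488854]] [ 0.62291439 -0.68783342  0.08208595]
```

View pics/s6.png

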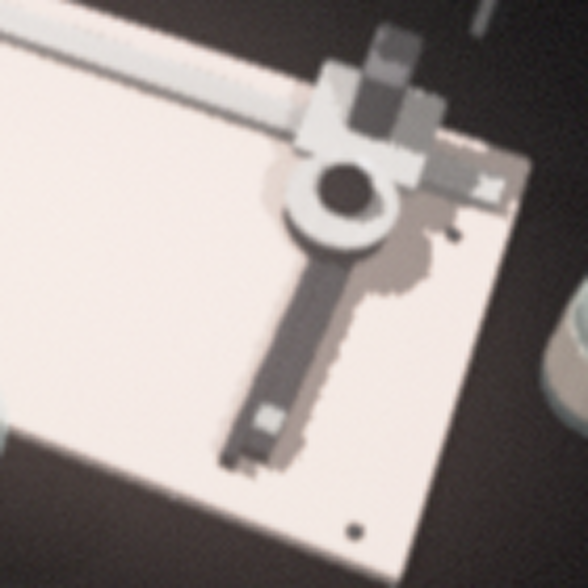

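The button stays down (its top moved from about row 183 to row 189), and the blade still lies flush. Grip the handle again.

Request:
servo_tool(
  series=[-0.001, 0, -0.02, 0, 0, 0, -0.02, 0, 0, 0, -0.015, 0, 0, 0, -0.01, 0, 0, 0, 0, 0],
)

```text
clock: 11.78
eef_pos: [443.7, 175.0, 67.5]
tcp_rot: [3.138, -0.0, -1.318]
contact_force: [-0.7, -0.1, -0.4]
opening: 0.644
```

Request:
servo_tool(
  series=[0, 0, 0, 0, 0, 0, 0, 0, 0, 0, 0, 0, 0, 0, 0, 0, 0, 0, 0, 0, 0, 0, 0, 0],
  gripper=0.015,
)

```text
clock: 12.28
eef_pos: [445.3, 175.7, 70.2]
tcp_rot: [-3.14, 0.0, -1.318]
contact_force: [-0.5, -0.2, 6.8]
opening: 0.253
```

Request:
servo_tool(
  series=[0.003, -0.0116, 0, 0, 0.003, -0.0116, 0, 0, 0.003, -0.0116, 0, 0, 0.003, -0.0116, 0, 0, 0.003, -0.0116, 0, 0, 0.003, -0.0116, 0, 0, 0.003, -0.0116, 0, 0, 0.003, -0.0116, 0, 0],
)

```text
clock: 12.95
eef_pos: [469.1, 82.5, 70.1]
tcp_rot: [-3.14, 0.0, -1.319]
contact_force: [-1.8, 2.8, 7.8]
opening: 0.252
```

Request:
servo_tool(
  series=[0.003, -0.0116, 0, 0, 0.003, -0.0116, 0, 0, 0.003, -0.0116, 0, 0, 0.003, -0.0116, 0, 0, 0.003, -0.0116, 0, 0, 0.003, -0.0116, 0, 0, 0.0015, -0.006, 0, 0, 0.001, -0.003, 0, 0],
)

```text
clock: 13.62
eef_pos: [489.2, 3.3, 70.1]
tcp_rot: [-3.141, 0.0, -1.319]
contact_force: [-3.9, 1.4, 11.7]
opening: 0.256
```

Request:
servo_tool(
  series=[0.0005, -0.002, 0, 0, 0.0005, -0.002, 0, 0, 0.0005, -0.002, 0, 0, 0.0005, -0.002, 0, 0, 0.0005, -0.002, 0, 0, 0.0005, -0.002, 0, 0, 0.0005, -0.002, 0, 0, 0.0005, -0.002, 0, 0],
)

```text
clock: 14.28
eef_pos: [493.1, -11.9, 70.1]
tcp_rot: [-3.141, 0.0, -1.318]
contact_force: [-3.4, 2.2, 9.7]
opening: 0.255
```

Request:
servo_tool(
  series=[0.0005, -0.002, 0, 0, 0.0005, -0.002, 0, 0, 0.0005, -0.002, 0, 0, 0.0005, -0.002, 0, 0, 0.0005, -0.002, 0, 0, 0.0005, -0.002, 0, 0, 0.0005, -0.002, 0, 0, 0.0005, -0.002, 0, 0],
)

```text
clock: 14.95
eef_pos: [497.1, -27.9, 70.1]
tcp_rot: [-3.141, 0.0, -1.318]
contact_force: [-3.1, 1.6, 9.8]
opening: 0.257
```

Request:
servo_tool(
  series=[0.0005, -0.002, 0, 0, 0.0005, -0.002, 0, 0, 0.0005, -0.002, 0, 0, 0.0005, -0.002, 0, 0, 0.0005, -0.002, 0, 0, 0.0005, -0.002, 0, 0, 0.0005, -0.002, 0, 0, 0.0005, -0.002, 0, 0],
)

```text
clock: 15.62
eef_pos: [501.2, -43.8, 70.1]
tcp_rot: [-3.141, 0.0, -1.319]
contact_force: [-3.0, 1.9, 10.0]
opening: 0.256
```

```bash
python3 -c "
from fit import *
s=sense();print(s['clock'],s['eef_pos'],tob(s['eef_pos'][None]),s['contact_force'])
snap('scene','s7.png',(170,110,430,320),2.8)"
```

```text
15.6167 [501.17588344 -43.81542305  70.13420471] [[-97.18008383 -76.67217113]] [-2.95795999  1.88703419  9.97281913]
```

View pics/s7.png

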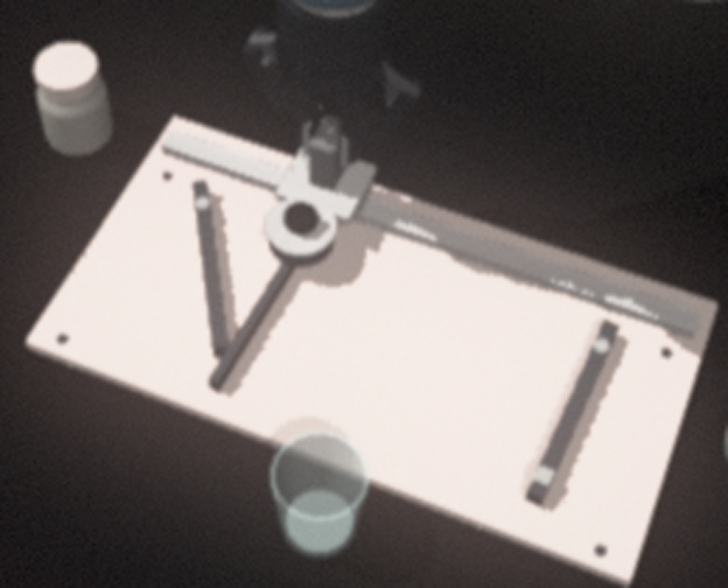

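The blade, leaning parallel to the clamped arm, has just reached the free arm's tip at (220,355). I continue slowly.

Request:
servo_tool(
  series=[0.0005, -0.002, 0, 0, 0.0005, -0.002, 0, 0, 0.0005, -0.002, 0, 0, 0.0005, -0.002, 0, 0, 0.0005, -0.002, 0, 0, 0.0005, -0.002, 0, 0, 0.0005, -0.002, 0, 0, 0.0005, -0.002, 0, 0],
)

```text
clock: 16.33
eef_pos: [505.3, -59.8, 70.2]
tcp_rot: [-3.141, 0.0, -1.319]
contact_force: [-3.2, 2.2, 9.0]
opening: 0.25
```

Request:
servo_tool(
  series=[0.0005, -0.002, 0, 0, 0.0005, -0.002, 0, 0, 0.0005, -0.002, 0, 0, 0.0005, -0.002, 0, 0, 0.0005, -0.002, 0, 0, 0.0005, -0.002, 0, 0, 0.0005, -0.002, 0, 0, 0.0005, -0.002, 0, 0],
)

```text
clock: 17.0
eef_pos: [509.3, -75.8, 70.1]
tcp_rot: [-3.141, 0.0, -1.319]
contact_force: [-1.9, 2.6, 9.2]
opening: 0.255
```

Request:
servo_tool(
  series=[0.0005, -0.002, 0, 0, 0.0005, -0.002, 0, 0, 0.0005, -0.002, 0, 0, 0.0005, -0.002, 0, 0, 0.0005, -0.002, 0, 0, 0.0005, -0.002, 0, 0, 0.0005, -0.002, 0, 0, 0.0005, -0.002, 0, 0],
)

```text
clock: 17.67
eef_pos: [513.4, -91.9, 70.1]
tcp_rot: [-3.141, 0.0, -1.318]
contact_force: [-1.5, 1.5, 6.9]
opening: 0.251
```

Request:
servo_tool(
  series=[0.0005, -0.002, 0, 0, 0.0005, -0.002, 0, 0, 0.0005, -0.002, 0, 0, 0.0005, -0.002, 0, 0, 0.0005, -0.002, 0, 0, 0.0003, -0.001, 0, 0, 0.0003, -0.001, 0, 0, 0, 0, 0, 0],
)

```text
clock: 18.33
eef_pos: [516.5, -104.0, 70.2]
tcp_rot: [-3.141, -0.0, -1.318]
contact_force: [-1.6, 1.2, 7.3]
opening: 0.254
```

```bash
python3 -c "
from fit import *
s=sense();print(s['clock'],s['eef_pos'],tob(s['eef_pos'][None]),s['contact_force'])"
```

```text
18.3333 [ 516.54086042 -104.04296755   70.17418297] [[ -97.32016551 -138.82858682]] [-1.56757377  1.15244214  7.34386472]
```

Request:
servo_tool(
  series=[0.0003, -0.001, 0, 0, 0.0002, -0.001, 0, 0, 0.0003, -0.001, 0, 0, 0.0002, -0.001, 0, 0, 0.0003, -0.001, 0, 0, 0.0002, -0.001, 0, 0, 0.0003, -0.001, 0, 0],
)

```text
clock: 18.92
eef_pos: [518.2, -110.8, 70.2]
tcp_rot: [-3.141, 0.0, -1.319]
contact_force: [-1.6, 1.7, 7.9]
opening: 0.256
```

Request:
servo_tool(
  series=[0.0001, -0.0005, 0, 0, 0.0001, -0.0005, 0, 0, 0.0001, -0.0005, 0, 0],
)

```text
clock: 19.17
eef_pos: [518.6, -112.3, 70.2]
tcp_rot: [-3.141, -0.0, -1.318]
contact_force: [-1.4, 1.5, 7.5]
opening: 0.25
```

Request:
servo_tool(
  series=[0.0001, -0.0005, 0, 0, 0.0002, -0.0005, 0, 0],
)

```text
clock: 19.33
eef_pos: [518.9, -113.3, 70.2]
tcp_rot: [-3.141, 0.0, -1.318]
contact_force: [-2.0, 1.2, 9.2]
opening: 0.254
```

Request:
servo_tool(
  series=[0.0001, -0.0005, 0, 0, 0.0001, -0.0003, 0, 0],
)

```text
clock: 19.5
eef_pos: [519.1, -114.1, 70.2]
tcp_rot: [-3.141, -0.0, -1.318]
contact_force: [-2.0, 2.1, 7.8]
opening: 0.255
```

Request:
servo_tool(
  series=[0.0001, -0.0003, 0, 0, 0.0001, -0.0003, 0, 0],
)

```text
clock: 19.67
eef_pos: [519.2, -114.7, 70.1]
tcp_rot: [-3.141, 0.0, -1.318]
contact_force: [-2.3, 1.5, 8.4]
opening: 0.253
```

Request:
servo_tool(
  series=[0.0001, -0.0003, 0, 0, 0.0001, -0.0003, 0, 0],
)

```text
clock: 19.83
eef_pos: [519.3, -115.1, 70.2]
tcp_rot: [-3.141, 0.0, -1.319]
contact_force: [-1.5, 4.2, 9.5]
opening: 0.255
```

Request:
servo_tool(
  series=[0.0001, -0.0003, 0, 0, 0, -0.0002, 0, 0],
)

```text
clock: 20.0
eef_pos: [519.3, -115.2, 70.2]
tcp_rot: [-3.141, 0.001, -1.319]
contact_force: [-1.8, 7.7, 9.4]
opening: 0.25
```

Request:
servo_tool(
  series=[0, -0.0002, 0, 0, 0, 0, 0, 0],
)

```text
clock: 20.17
eef_pos: [519.3, -115.2, 70.1]
tcp_rot: [-3.141, 0.001, -1.319]
contact_force: [-1.6, 7.6, 9.8]
opening: 0.259
```

Request:
servo_tool(
  series=[0, -0.0002, 0, 0, 0, 0, 0, 0, 0, 0, 0, 0, 0, 0, 0, 0, 0, 0, 0, 0],
)

```text
clock: 20.58
eef_pos: [519.3, -115.2, 70.2]
tcp_rot: [-3.141, 0.002, -1.319]
contact_force: [-1.7, 7.4, 9.5]
opening: 0.256
```

```bash
python3 -c "
from fit import *
s=sense();print(s['clock'],s['eef_pos'],tob(s['eef_pos'][None]),s['contact_force'])
snap('scene','s8.png',(170,110,430,320),2.8)"
```

```text
20.5833 [ 519.3267918  -115.20268487   70.15205257] [[ -97.40527655 -150.33047625]] [-1.74840008  7.41617174  9.5189316 ]
```

View pics/s8.png

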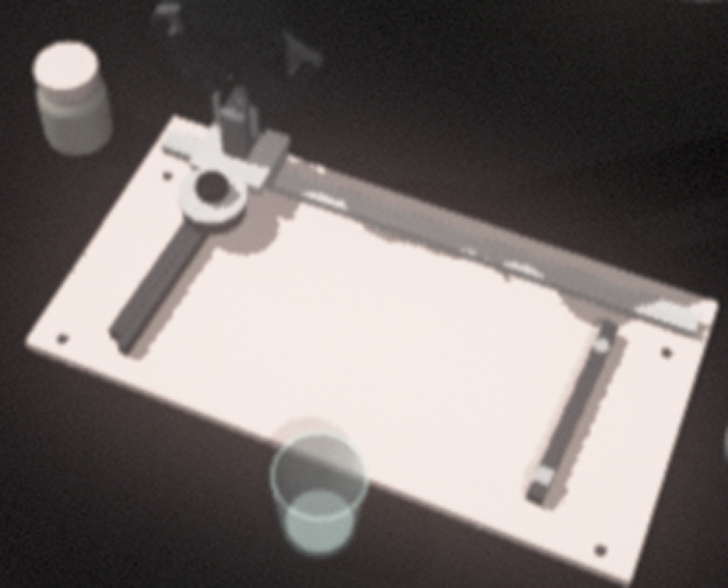

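Flush along the right arm at carriage y = −150.3, predicted −150. I add a little pressure for margin.

Request:
servo_tool(
  series=[0, -0.0003, 0, 0, 0, -0.0002, 0, 0, 0, 0, 0, 0, 0, 0, 0, 0, 0, 0, 0, 0, 0, 0, 0, 0],
)

```text
clock: 21.13
eef_pos: [519.3, -115.3, 70.2]
tcp_rot: [-3.141, 0.002, -1.319]
contact_force: [-0.7, 12.4, 9.8]
opening: 0.253
```

Request:
servo_tool(
  series=[0, 0.0003, 0, 0, 0, 0, 0, 0, 0, 0, 0, 0, 0, 0, 0, 0, 0, 0, 0, 0, 0, 0, 0.01, 0, 0, 0, 0.02, 0, 0, 0, 0.02, 0],
  gripper=0.05,
)

```text
clock: 21.8
eef_pos: [518.7, -116.6, 119.8]
tcp_rot: [3.14, 0.001, -1.318]
contact_force: [0.7, 0.3, -0.4]
opening: 0.588
```

Request:
servo_tool(
  series=[0, 0, 0.03, 0, 0, 0, 0.03, 0, -0.02, 0.02, 0, 0, -0.02, 0.02, 0, 0, -0.02, 0.02, 0, 0, -0.02, 0.02, 0, 0, 0, 0, 0, 0, 0, 0, 0, 0],
)

```text
clock: 22.47
eef_pos: [438.7, -36.0, 180.1]
tcp_rot: [-3.141, -0.0, -1.317]
contact_force: [1.3, -0.5, 0.6]
opening: 0.587
```

```bash
python3 -c "
from fit import *
s=sense();print(s['clock'],s['eef_pos'],s['contact_force'])
snap('top','t9.png',(140,130,400,300),3)"
```

```text
22.4667 [438.71032889 -35.98752346 180.05641678] [ 1.28656056 -0.50140086  0.62084021]
```

View pics/t9.png

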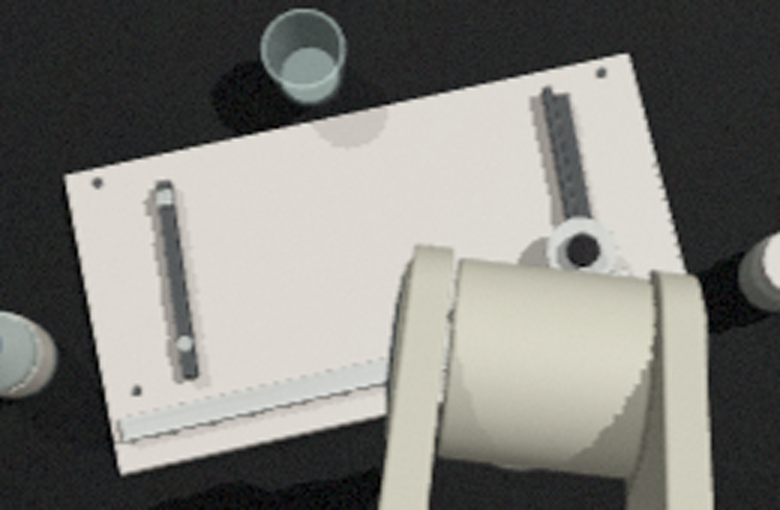

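From above, blade and right arm lie flush together, parallel to the left arm to within pixel accuracy (slopes about 0.14 and 0.16). The fingers are clear of everything.

```bash
python3 -c "
from rig import *
print(sign_off(),sense()['clock'])"
```

```text
the job is handed in; nothing more can be done
the job is handed in; nothing more can be done
```

I copied the left arm's angle to the right arm, let go and handed the job in at about 22.5 s. No verdict was reported.

- **Flush on the left arm:** I gripped the handle and pushed left until the blade lay flush along the clamped arm, with the carriage at y = 150.0 mm as the geometry predicts. The force on the tool peaked at about 13 N and settled near 10 N. Allowing for about 2 N of carriage friction, that is roughly 8–11 N on the arm.
- **Lock:** The button went down about 5 mm to its stop, reaching 19 N at the bottom. The picture afterwards showed it still down and the blade still flush.
- **Flush on the right arm:** I pushed the locked blade right until it had turned the free arm flush, at y = −150.3 mm. Tool force was about 8 N, then about 12 N, so roughly 6–10 N on the arm after friction.
- **Last checks:** The final top view shows blade and right arm flush together. Their slope in the picture (about 0.16) matches the left arm's (0.14) to within what I can read from pixels. That is a difference of just under 1 degree, too coarse to prove the 1.7 degree limit. The last force reading was near zero, with the fingers clear of everything. The bottles and beaker look undisturbed in the pictures.

The forces on the two arms are inferred from the tool's force reading, not measured directly. Nothing failed.

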